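# Ready the bench scale for weighing clay

## Task

Get the bench scale ready for weighing clay into the empty bowl that stands on its pan: first switch it on by pressing the raised far half of the rocker switch at the left end of the front panel fully down, then press the small square unit key next to the rocker down and let it come up, and last zero the bowl's weight with the wide tare key at the right end, pressed down and let up again. Press each lightly with a fingertip; nothing is to be gripped or lifted. Keep off the pan and the bowl, do not press the other square key, do not shift the scale, and leave everything else on the table where it is.

Things in the scene. Friction and masses are not known exactly. Their poses are not given: they have to be found in the camera images.
- bench_scale: Light grey electronic bench scale, 300 (x) x 270 (y) mm, 3.4 kg, loose on rubber feet. Origin on the table under its middle; x from front to back, y to its left, z up. The front panel slopes 20 degrees, 34 mm high at the front edge (x -150) to 70 mm (x -52), and has one row at x about -120 mm: black rocker (y +94), square unit key (+36), second square key (-16), wide tare key (-86); display above.
- switch_far_half (a point): On the face of the far half (away from the robot) of the black V-shaped rocker, 34 (up the slope) x 24 mm, 10 mm beyond its pivot. Off: far half up, far end about 10 mm off the panel. Pressed, it tips until that half is parallel to the panel, 4 mm proud (point sinks about 4 mm), and stays; about 2 N, no spring. Moves with the rocker; its axes are not the face's.
- power_switch (a joint): Rocker angle, rad: 0 off (far half up, as at the start) to 0.40 fully on (far half down).
- unit_key_top (a point): Middle of the top of the unit key: square grey cap 22 x 22 mm, the one next to the rocker, 7 mm proud of the panel. z axis is the panel's normal, outwards; y as the scale's.
- unit_key (a joint): Travel of the unit key into the panel, m: 0 up, 0.004 fully down; a spring returns it (1 N to start it, 3.4 N fully down).
- tare_key_top (a point): Middle of the top of the tare key: wide grey bar 22 x 50 mm (50 across the scale) at the right end of the row, 7 mm proud; axes as the unit key's.
- tare_key (a joint): Travel of the tare key into the panel, m: 0 up, 0.004 fully down; sprung like the unit key.
- spare_key_top (a point): Middle of the top of the second square key, same 22 x 22 mm cap, between unit key and tare key: not to be pressed.
- spare_key (a joint): Travel of that second square key, m: 0 up, 0.004 fully down.
- scale_pan: Stainless pan of the scale, 190 x 250 mm, over the back two thirds of the scale; its top is 12 mm above this origin and 80 mm above the table; its front edge lies about 80 mm behind the row of keys.
- weighing_bowl: Empty steel bowl standing loose near the middle of the pan, rim diameter 136 mm, 62 mm high; origin at the centre of its underside, z up.
- spray_bottle: Pink trigger spray bottle, 74 mm across, 202 mm tall, at the left of the table; origin at the centre of its underside.
- tape_roll: Roll of cream masking tape lying flat, 104 mm across, 48 mm high, left of the scale; origin at the centre of its underside.
- slip_jar: Jar of slip with a steel cap, 66 mm across, 85 mm high, right of the scale; origin at the centre of its underside.
- rolling_pin: Wooden rolling pin lying down, roller 60 mm thick and 230 mm long, 418 mm with handles, along its x; origin under its middle.
- loop_tool: Loop trimming tool lying on the table just in front of the scale, 185 mm long along its x, 15 mm high; origin on the table below its middle.
- wooden_rib: Round wooden rib (flat disc), 76 mm across, 8 mm thick, at the right of the scale's front; origin at the centre of its underside.
- bisque_bowl: Fired clay bowl, 142 mm across, 72 mm high, on a plywood bat at the right; origin at the centre of its underside.
Not all that is in view belongs to the job. Leave any green or purple look-alike of the weighing_bowl alone.

How it is judged:
By the outcome, as a careful person would: the job done as asked, in the order asked, and still so for the second after the job is handed in, with the robot touching nothing.
It also fails if it takes over 42 s, if anything falls off the work surface, if the arm or the gripper's body presses on something with over 40 N, if the wrist force passes 120 N, or if a joint passes its speed limit or range.

## Robot

A 7-joint arm with a two-finger parallel gripper is mounted at the origin on the work surface. World frame = base frame: x ahead of the robot, y to its left, z up, the work surface at z = 0. Lengths are in m, angles in degrees, forces in N, time in s.
With the tool pointing down it reaches from about 0.425 to 0.825 m from the base axis. Payload 3.6 kg.
Tool frame: the origin (TCP) lies midway between the tips of the shut fingers; the grasp point (between the pads) lies 19 mm behind it; z points along the fingers, y is the direction in which the jaws open and shut (so a half turn about z gives the same grasp; the last joint's range is limited). The gripper opens to 93 mm and grips with 3 to 60 N. Pads are 15 mm wide; open, the fingers measure 128 mm over their backs; the gripper's body (75 mm by 188 mm) begins 65 mm behind the grasp point.
Start: joints at [-1.518, 35.231, -0.722, 81.555, 0.464, 63.22, -2.315], TCP at [0.65, 0, 0.219] pointing down, gripper open.
Joint ranges: [-178.69, 178.69], [-17.37, 117.87], [-77.05, 75.6], [15.02, 138.74], [-78.02, 258.01], [0.78, 113.62], [-162.83, 162.83]. Speed limits (degrees/s): [159.86, 159.86, 180, 180, 180, 180, 180].

## Interface

Orientations are given as [roll, pitch, yaw] about the fixed x, y, z axes, in that order (R = Rz(yaw) Ry(pitch) Rx(roll)).
In Python, from cell import env, readout, eyes, job_done gives the robot as it stands. Calls block until the motion is done:
- env.goto(position, orientation): joint-space move of the TCP to a pose.
- env.movel(position, ori=None, vel=0.15, contact_N=None): straight line of the TCP; ori=None keeps the orientation; vel is the mean speed in m/s. With contact_N (N) it stops when the force on the tool has changed by that much, and returns True; else False.
- env.move_joints(angles): joint-space move.
- env.set_gripper(opening, strength=None): opening from 0.0 (shut) to 1.0 (fully open); strength is the grip in N (None keeps the last); returns when the fingers have stopped.
- env.wait(seconds).
- env.solve_ik(position, orientation): joint angles nearest the present ones, or None.
- readout.read_state(): the state.
- eyes.snapshot(name): name is "scene" or "side" or "wrist"; returns a dict with "image" (420x560x3 uint8, red, green, blue), "depth" (420x560 float32, m along the optical axis (not along the pixel's ray), 0 where there is no reading), "fx", "fy", "cx", "cy" (pixels), "D" ([k1, k2, p1, p2, k3] as OpenCV has them; the pictures are not rectified), "rvec" (rotation vector, rad) and "tvec" (3), from world to camera coordinates, as OpenCV has them. Camera axes: x right, y down, z forward; pixel columns grow to the right and rows downward; lengths in m; the calibration is good to about 2 mm. A picture is of the moment at which its call begins.
A pose or a line that the arm cannot do raises env.IKError and nothing moves.
- job_done(): hands the job in, once; it reports no verdict.
Trained networks look in a picture, given as the dict that the camera call returned (one of the last four; its "shot" number tells which), for a name from the list of things; names that differ only in an ending like _2 or _b are one class to them, and where a whole thing is asked for, a point or a joint stands for the part that bears it (a point fixed in the world has none). Each returns a list of dicts, best first, with "conf" (0 to 1); they miss things now and then, are a little off and sometimes report something else, mostly with a low value. They report only what shows in the picture. A call takes as long as a camera call. They do not tell look-alikes from the thing itself.
- eyes.masks_of(label, picture): "mask" (420x560 bool, what is visible of it) and "location" ([column, row] in pixels, amid what is visible of it).
- eyes.pinpoint(label, picture): "location" ([column, row] in pixels: a listed point, or the origin of a listed thing).
The state is a dict: "clock": time; "joint_pos": joint angles; "dq": joint speeds; "effort": joint torques, N m; "tcp_pos": TCP position; "eef_rot": TCP orientation; "force": force on the tool from outside, world axes, zero at the start; "moment": the same for the moment, N m; "opening": opening from 0.0 (shut) to 1.0 (fully open).
Only numpy, scipy, OpenCV 4.12 (cv2) and the standard library are available. Lean on these libraries where they do the work, as an engineer would, in place of code of your own. Each camera call takes 0.05 s, during which the arm holds its last target.

## Working session

There is one attempt and no reset: what is moved stays moved. The work goes in short steps, each a Python script; the robot and the scene stay as the last script left them, time stands still between calls to the robot, and variables do not carry over. Pictures are saved under pics/ and viewed, and the job is handed in when it is done.

```bash
ls; mkdir -p pics; cat > h.py <<'E'
import numpy as np, cv2
from cell import env, readout, eyes, job_done
def save(img,name,crop=None,scale=1):
    im=img
    if crop: im=im[crop[1]:crop[3],crop[0]:crop[2]]
    im=cv2.resize(im,None,fx=scale,fy=scale,interpolation=cv2.INTER_CUBIC)
    cv2.imwrite('pics/'+name,cv2.cvtColor(np.ascontiguousarray(im),cv2.COLOR_RGB2BGR))
def KD(p): return np.array([[p['fx'],0,p['cx']],[0,p['fy'],p['cy']],[0,0,1.]]),np.array(p['D'],float)
def world(p,uv,depth=None):
    K,D=KD(p); uv=np.array(uv,float).reshape(-1,1,2)
    n=cv2.undistortPoints(uv,K,D).reshape(-1,2)
    if depth is None:
        depth=[]
        for u,v in uv.reshape(-1,2):
            w=p['depth'][int(round(v))-1:int(round(v))+2,int(round(u))-1:int(round(u))+2]; w=w[w>0]
            depth.append(np.median(w) if w.size else np.nan)
    d=np.array(depth,float).reshape(-1,1)
    c=np.hstack([n*d,d]); R=cv2.Rodrigues(np.array(p['rvec'],float))[0]
    return (c-np.array(p['tvec'],float).reshape(3))@R
def proj(p,X):
    K,D=KD(p); return cv2.projectPoints(np.array(X,float).reshape(-1,1,3),np.array(p['rvec'],float),np.array(p['tvec'],float),K,D)[0].reshape(-1,2)
E
python3 - <<'E'
from h import *
np.set_printoptions(precision=4,suppress=True)
for n in ['scene','side','wrist']:
    p=eyes.snapshot(n); save(p['image'],n+'0.png')
    print(n,p['shot'])
    for l in ['switch_far_half','unit_key_top','spare_key_top','tare_key_top','bench_scale','weighing_bowl']:
        for r in eyes.pinpoint(l,p)[:2]:
            print(l,r['conf'],np.array(r['location']),world(p,r['location'])[0])
print(readout.read_state())
E
```

```text
pics
scene 1
switch_far_half 0.37 [288.4 218.2] [ 0.3947 -0.0174  0.0017]
unit_key_top 0.35 [254.6 257. ] [ 0.7264 -0.0918  0.08  ]
tare_key_top 0.43 [232.7 222.4] [ 0.5162 -0.1931  0.0511]
bench_scale 0.76 [256.4 255.1] [ 0.7307 -0.086   0.0906]
weighing_bowl 0.98 [210.7 206.6] [ 0.4108 -0.2902  0.04  ]
weighing_bowl 0.68 [345.4 232.2] [0.5088 0.1761 0.0364]
side 2
switch_far_half 0.46 [328.5 202.7] [ 0.6455 -0.134   0.1301]
switch_far_half 0.43 [264.5 212.4] [0.4925 0.0016 0.0463]
unit_key_top 0.66 [375.3 382.2] [ 0.4684 -0.599   0.0174]
unit_key_top 0.54 [274.  224.7] [ 0.4903 -0.0678  0.0522]
spare_key_top 0.57 [285.3 232. ] [ 0.5059 -0.1125  0.0521]
tare_key_top 0.49 [298.6 248.9] [ 0.5061 -0.1917  0.0528]
bench_scale 0.81 [311.5 225.6] [ 0.5801 -0.1455  0.0728]
bench_scale 0.22 [264.8 208. ] [0.5012 0.0158 0.0504]
weighing_bowl 0.74 [330.7 197.6] [ 0.6959 -0.0798  0.0851]
weighing_bowl 0.64 [278.6 157.6] [0.6809 0.2432 0.0434]
wrist 3
switch_far_half 0.81 [148.6 197.4] [ 0.4989 -0.0075  0.0593]
switch_far_half 0.54 [259.1 246.1] [ 0.6273 -0.0591  0.0799]
unit_key_top 0.54 [154.7 245.7] [ 0.495  -0.0719  0.0522]
spare_key_top 0.17 [259.1 246.8] [ 0.6273 -0.0601  0.0797]
tare_key_top 0.36 [177.5 325.2] [0.6232 0.0293 0.32  ]
bench_scale 0.64 [258.1 247.2] [ 0.6261 -0.0605  0.0798]
weighing_bowl 0.81 [309. 265.] [ 0.6842 -0.0806  0.0845]
weighing_bowl 0.79 [107.7  24.6] [0.4504 0.186  0.0045]
{'clock': 1.05, 'joint_pos': array([-1.5181, 35.2308, -0.7205, 81.5547,  0.4633, 63.2199, -2.3158]), 'dq': array([-0.0198,  0.0585,  0.0999, -0.0041, -0.0209,  0.0473,  0.0981]), 'effort': array([  0.0001, -45.8833,   0.2087, -16.6035,  -0.0611,   0.0133,
         0.    ]), 'tcp_pos': array([0.65  , 0.    , 0.2186]), 'eef_rot': array([-179.9974,   -0.0019,   89.9996]), 'force': array([ 0.1893, -0.4146,  0.6866]), 'moment': array([ 0.0542, -0.0497, -0.0384]), 'opening': 1.001521627315624}
```

View pics/scene0.png

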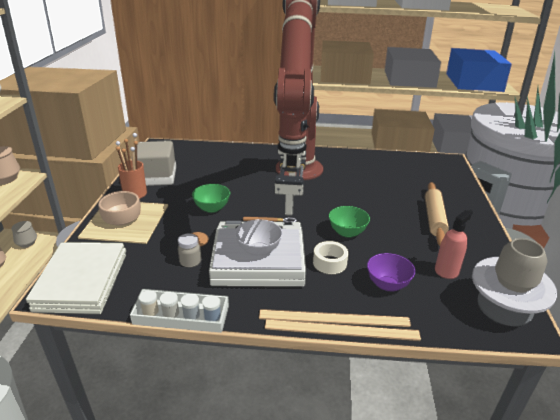

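View pics/side0.png

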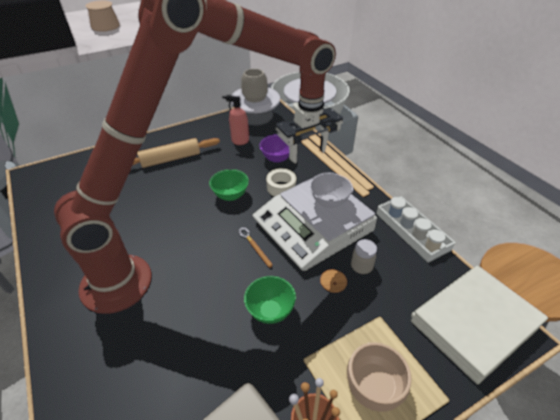

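View pics/wrist0.png

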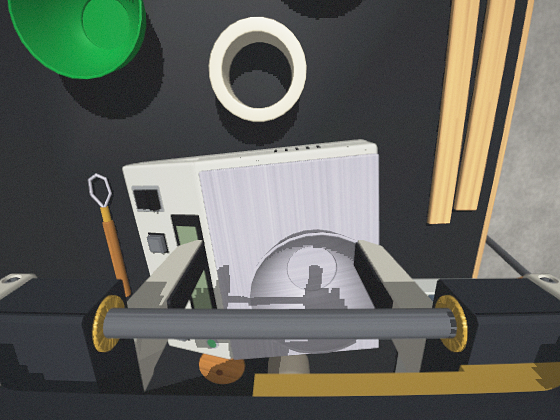

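Scene view: the bench scale is at about (257,252), with the empty steel bowl on its pan. The green bowls are at (212,198) and (349,222) and the purple one at (390,272); those are look-alikes and stay untouched. In the wrist view the rocker is the black key at (147,198) and the unit key the square at (157,243). The fingers hide the rest, so I'll shut the gripper and move to a better viewpoint.

```bash
python3 - <<'E'
from h import *
np.set_printoptions(precision=4,suppress=True)
p=eyes.snapshot('wrist'); R=cv2.Rodrigues(np.array(p['rvec']))[0]; print('cam',-R.T@p['tvec'], R[2])
env.set_gripper(0.0)
env.goto([0.50,-0.18,0.27],[180,0,90])
for n in ['wrist','side']:
    p=eyes.snapshot(n); save(p['image'],n+'1.png',None if n=='wrist' else (230,170,390,290),1.4 if n=='wrist' else 5)
    np.savez(n+'1.npz',**p)
    for l in ['switch_far_half','unit_key_top','spare_key_top','tare_key_top','weighing_bowl','scale_pan']:
        for r in eyes.pinpoint(l,p)[:2]:
            print(l,r['conf'],np.array(r['location']),world(p,r['location'])[0])
s=readout.read_state();print(s['clock'],s['tcp_pos'],s['force'],s['opening'])
E
```

```text
cam [0.6505 0.0827 0.3849] [-0.0003 -0.2939 -0.9558]
switch_far_half 0.91 [276.6  41. ] [ 0.4979 -0.0116  0.0571]
switch_far_half 0.23 [279.7 136.6] [ 0.5019 -0.121   0.053 ]
unit_key_top 0.82 [275.4  94.4] [ 0.4964 -0.0702  0.0535]
spare_key_top 0.51 [276.8 136.4] [ 0.4982 -0.1208  0.052 ]
tare_key_top 0.71 [285.6 190.2] [ 0.51   -0.191   0.0541]
scale_pan 0.62 [216.5  97.7] [ 0.4159 -0.0719  0.0137]
switch_far_half 0.65 [263.7 211.6] [0.4915 0.0053 0.0472]
unit_key_top 0.38 [272.2 225. ] [ 0.4874 -0.0609  0.046 ]
unit_key_top 0.24 [323.9 211. ] [ 0.6451 -0.1164  0.0796]
spare_key_top 0.58 [286.  234.1] [ 0.5024 -0.1229  0.0543]
tare_key_top 0.55 [296.1 248.1] [ 0.5025 -0.1835  0.0501]
weighing_bowl 0.85 [268.7 310. ] [ 0.3438 -0.3033  0.0048]
weighing_bowl 0.82 [277.  158.6] [ 0.4515 -0.1636  0.3887]
scale_pan 0.72 [326.7 207.5] [ 0.6601 -0.1097  0.0822]
scale_pan 0.29 [362.1 266.3] [ 0.6414 -0.3256  0.0343]
4.2 [ 0.5  -0.18  0.27] [ 0.3335  0.3798 -0.3234] 0.004454450988402492
```

View pics/wrist1.png

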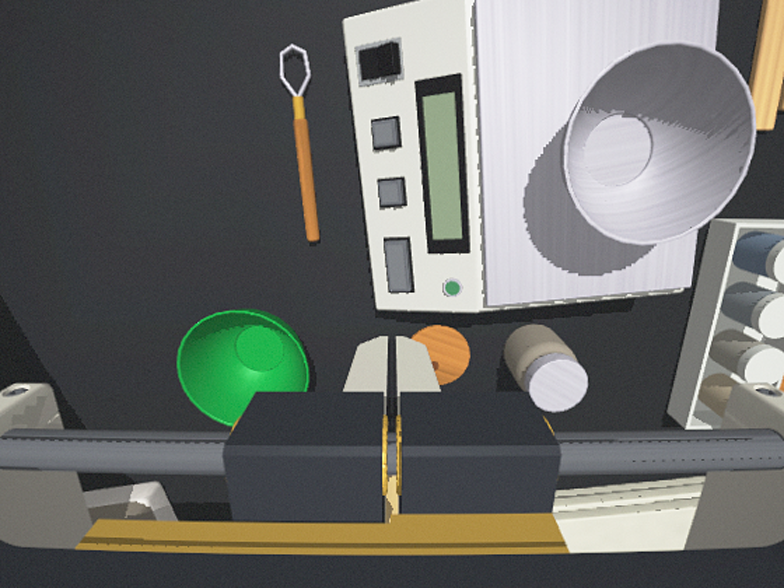

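View pics/side1.png

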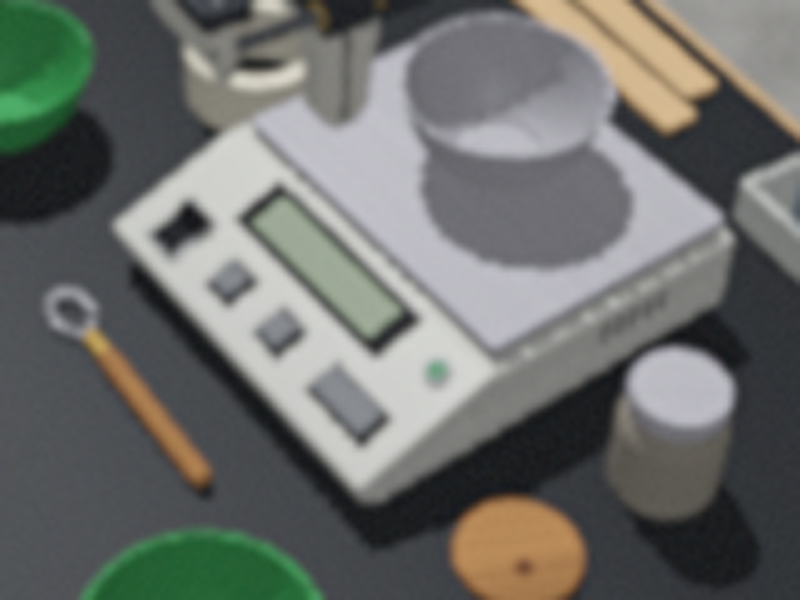

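Wrist view at 1.4x, left to right going up the row: black rocker (380,61), unit key (385,133), spare key (391,192), wide tare key (398,265). The unit key is the square beside the rocker; the second square beside the tare key stays untouched. The networks and the picture agree. Next I'll fit the scale pose (x, y, yaw) to these and check it with an overlay.

```bash
cat >> h.py <<'E'
S=np.radians(20); N=np.array([-np.sin(S),0,np.cos(S)]); U=np.array([np.cos(S),0,np.sin(S)])
def panel(d,y,h): # d: distance up the slope from x=-120 row; h proud
    return np.array([-.120,y,.034+.030*np.tan(S)])+U*d+N*h
def rect(d,y,h,ld,ly): return np.array([panel(d+a*ld/2,y+b*ly/2,h) for a,b in [(-1,-1),(-1,1),(1,1),(1,-1)]])
def toW(X,q):
    x,y,t=q; R=np.array([[np.cos(t),-np.sin(t),0],[np.sin(t),np.cos(t),0],[0,0,1]]); return np.atleast_2d(X)@R.T+[x,y,0]
E
python3 - <<'E'
from h import *
from scipy.optimize import least_squares
from scipy import ndimage
np.set_printoptions(precision=4,suppress=True)
p=dict(np.load('wrist1.npz')); 
for k in ['fx','fy','cx','cy']: p[k]=float(p[k])
im=p['image']
# key caps: mid grey bluish blobs
g=im.astype(int).mean(2)
obs=[]
for c,y in [((275,95),.036),((279.6,137),-.016),((284.3,189.3),-.086)]:
    print(c, im[int(c[1]),int(c[0])])
    ref=im[int(c[1]),int(c[0])].astype(int)
    m=np.abs(im.astype(int)-ref).max(2)<22
    lab,_=ndimage.label(m); l=lab==lab[int(c[1]),int(c[0])]
    r,cc=np.nonzero(l); rect_=cv2.minAreaRect(np.c_[cc,r].astype(np.float32)); print(rect_, l.sum()); obs.append(rect_[0])
X=np.array([panel(0,y,.007) for y in (.036,-.016,-.086)])
f=lambda q:(proj(p,toW(X,q[:3]))-np.array(obs)).ravel()
s=least_squares(f,[.62,-.1,.1],x_scale=[.01,.01,.01]); q=s.x; print(q[:2],np.degrees(q[2]),s.fun)
np.save('q.npy',q)
pts=dict(far=panel(.010,.094,.0075),unit=X[0],spare=X[1],tare=X[2])
for k,v in pts.items(): print(k,toW(v,q)[0],proj(p,toW(v,q))[0])
uv=np.array(obs); print('depth pts',world(p,uv))
o=cv2.resize(im,None,fx=4,fy=4)[0:1000,880:1440].copy()
for r in [rect(0,.036,.007,.022,.022),rect(0,-.016,.007,.022,.022),rect(0,-.086,.007,.022,.05),rect(0,.094,0,.034,.024),
  np.array([[-.15,-.135,.034],[-.15,.135,.034],[-.052,.135,.07],[-.052,-.135,.07]])]:
    uv=(proj(p,toW(r,q))*4+1.5-[880,0]).astype(np.int32); cv2.polylines(o,[uv],True,(255,0,0),1)
uv=(proj(p,toW(pts['far'],q))*4+1.5-[880,0]).astype(int)[0]; cv2.circle(o,tuple(int(a) for a in uv),4,(0,255,0),-1)
save(o,'ov1.png',None,0.6)
E
```

```text
(275, 95) [133 135 140]
((273.756103515625, 94.30488586425781), (17.11688804626465, 16.454299926757812), 83.6598129272461) 259
(279.6, 137) [131 137 140]
((278.3841552734375, 136.9573211669922), (15.902141571044922, 14.908257484436035), 83.6598129272461) 231
(284.3, 189.3) [133 135 141]
((283.5891418457031, 189.89108276367188), (35.72183609008789, 14.328536033630371), 84.2894058227539) 494
[ 0.62   -0.0927] 6.1082879651766895 [ 0.0794 -0.0644 -0.1475  0.0852  0.0684 -0.0176]
far [ 0.4975 -0.0113  0.0554] [276.2592  41.0238]
unit [ 0.4945 -0.0699  0.0515] [273.8355  94.2405]
spare [ 0.5    -0.1216  0.0515] [278.2367 137.0425]
tare [ 0.5075 -0.1912  0.0515] [283.6575 189.8735]
depth pts [[ 0.4944 -0.0701  0.0531]
 [ 0.5002 -0.1215  0.0522]
 [ 0.5074 -0.1911  0.0521]]
```

View pics/ov1.png

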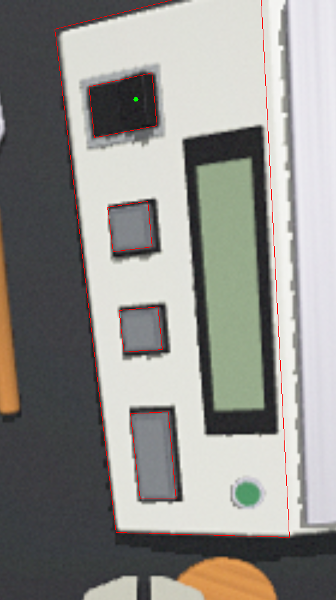

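The overlay matches the caps, rocker and panel outline. The residual is under 0.15 px, depth heights agree to 1–2 mm, and the network's rocker point agrees to 1 px. Next I'll check reach with the tool along the panel normal, then press the rocker.

```bash
cat >> h.py <<'E'
from scipy.spatial.transform import Rotation as Rot
def pose(q,d,y,h):
    Rz=Rot.from_euler('z',q[2]).as_matrix()
    M=Rz@np.c_[U,[0,-1,0],-N]
    return toW(panel(d,y,h),q)[0], Rot.from_matrix(M).as_euler('xyz',degrees=True)
def st(tag=''):
    s=readout.read_state(); print(tag,round(float(s['clock']),2),np.round(s['tcp_pos'],4),'F',np.round(s['force'],2)); return s
E
python3 - <<'E'
from h import *
np.set_printoptions(precision=4,suppress=True)
q=np.load('q.npy')
for d,y,h in [(.011,.094,.12),(.011,.094,.003),(0,.036,.002),(0,-.086,.12),(0,-.086,.002)]:
    P,o=pose(q,d,y,h); print(P,o,env.solve_ik(P,o))
P,o=pose(q,.011,.094,.12)
env.goto(P,o); st('above')
env.movel(pose(q,.011,.094,.018)[0],o,vel=0.12); st('near')
c=env.movel(pose(q,.011,.094,.0025)[0],o,vel=0.015,contact_N=6); print(c); s=st('pressed')
w=toW([0,0,0],q)[0]; n=Rot.from_euler('z',q[2]).apply(N); print('h',(s['tcp_pos']-toW(panel(.011,.094,0),q)[0])@n)
p=eyes.snapshot('side'); save(p['image'],'side2.png',(230,170,390,290),5)
env.movel(pose(q,.011,.094,.05)[0],o,vel=0.12); st('off')
p=eyes.snapshot('wrist'); save(p['image'],'wrist2.png',None,1.4)
p=eyes.snapshot('side'); save(p['image'],'side3.png',(230,170,390,290),5)
E
```

```text
[ 0.4602 -0.0153  0.1614] [180.     -20.       6.1083] [ -5.8728  17.314    8.577  132.3629 -26.5251  11.8615 -56.9034]
[ 0.4999 -0.011   0.0515] [180.     -20.       6.1083] [ 15.4098  35.2473 -21.9959 132.4552 119.2333  12.1804 157.5795]
[ 0.4962 -0.0697  0.0468] [180.     -20.       6.1083] [ 23.9539  36.052  -22.0223 132.0145 125.7695   9.8122 159.3673]
[ 0.469  -0.1953  0.1577] [180.     -20.       6.1083] [ 24.1621  22.103    3.6009 123.9107 -36.3744  20.8891 -23.8829]
[ 0.5092 -0.191   0.0468] [180.     -20.       6.1083] [ 33.1501  37.0244 -13.3365 124.137  -40.5915   2.7578 -19.9449]
above 5.38 [ 0.4613 -0.0156  0.162 ] F [ 0.25  1.1  -0.02]Traceback (most recent call last):
  File "<stdin>", line 8, in <module>
cell.IKError: the arm cannot follow that straight line within its joint ranges
```

A 20° tilt brings joint 6 close to its limit. I'll try a smaller tilt, still pressing along the panel normal.

```bash
cat >> h.py <<'E'
def pose2(q,d,y,h,tilt,yaw=0):
    # TCP so that the up-slope lower edge of the 15 mm tip is over (d,y,h); tool tilted by tilt deg
    t=np.radians(tilt); Rz=Rot.from_euler('z',q[2]).as_matrix()
    ux=np.array([np.cos(t),0,np.sin(t)]); z=np.array([np.sin(t),0,-np.cos(t)])
    M=Rz@np.c_[ux,[0,-1,0],z]
    if yaw: M=M@np.diag([-1,-1,1])
    return toW(panel(d,y,h)-ux*.0075,q)[0], Rot.from_matrix(M).as_euler('xyz',degrees=True)
E
python3 - <<'E'
from h import *
np.set_printoptions(precision=1,suppress=True)
q=np.load('q.npy')
for yaw in (0,1):
  for tilt in (0,5,8,12):
    for d,y in [(.012,.094),(.0,.036),(0,-.086)]:
      for h in (.06,.003):
        print(yaw,tilt,y,h,env.solve_ik(*pose2(q,d,y,h,tilt,yaw)))
E
```

```text
0 0 0.094 0.06 [-17.1  31.1  23.6 117.9 -21.1  35.1 -62.9]
0 0 0.094 0.003 [-12.7  37.   17.4 117.2 -21.9  28.8 -63.2]
0 0 0.036 0.06 [ -8.2  31.2  21.  118.  -19.3  34.1 -57.7]
0 0 0.036 0.003 [ -5.   37.3  16.  117.3 -20.8  28.  -57.5]
0 0 -0.086 0.06 [  8.9  33.5  16.  111.  -14.5  37.4 -50. ]
0 0 -0.086 0.003 [  9.6  39.4  13.9 110.5 -16.8  32.  -49.1]
0 5 0.094 0.06 [-14.   28.9  19.  122.  -21.8  27.2 -62.4]
0 5 0.094 0.003 [ -9.9  35.3  13.3 121.4 -24.1  20.6 -60.9]
0 5 0.036 0.06 [ -4.3  29.1  16.  122.  -20.6  26.5 -56.3]
0 5 0.036 0.003 [ -1.6  35.7  11.8 121.4 -24.   20.2 -53.9]
0 5 -0.086 0.06 [ 13.3  31.7  11.2 114.8 -16.4  30.7 -47.4]
0 5 -0.086 0.003 [ 12.8  38.   10.7 114.3 -21.2  25.2 -43.8]
0 8 0.094 0.06 [-11.7  27.8  15.9 124.4 -22.7  22.3 -61.4]
0 8 0.094 0.003 [ -7.9  34.6  10.5 123.9 -26.4  15.5 -58.5]
0 8 0.036 0.06 [ -1.6  28.1  12.7 124.3 -22.1  21.9 -54.5]
0 8 0.036 0.003 [  0.9  35.    8.7 123.9 -27.1  15.3 -50.4]
0 8 -0.086 0.06 [ 16.   30.8   8.4 117.  -18.5  26.6 -44.8]
0 8 -0.086 0.003 [ 15.   37.3   8.6 116.6 -25.3  21.1 -39.1]
0 12 0.094 0.06 [ -8.2 
[... 1083 characters left out ...]
42.6 -66.  122.9  61.5  46.2  32.9]
1 8 0.094 0.003 [ 28.6  41.2 -44.5 122.8  61.9  31.6  34.4]
1 8 0.036 0.06 [ 48.9  43.3 -66.  122.9  61.6  45.5  40.6]
1 8 0.036 0.003 [ 41.8  46.3 -55.3 122.7  68.2  38.9  36. ]
1 8 -0.086 0.06 [ 61.6  46.9 -66.  115.7  58.6  48.6  60.2]
1 8 -0.086 0.003 [ 59.1  54.9 -66.1 115.3  69.   50.4  52.2]
1 12 0.094 0.06 [ 36.9  36.3 -55.3 126.4  62.7  33.9  32.4]
1 12 0.094 0.003 [ 22.5  37.5 -33.8 126.4  67.5  20.9  28.8]
1 12 0.036 0.06 [ 50.2  42.4 -66.  126.2  67.9  41.2  35. ]
1 12 0.036 0.003 [ 30.4  38.2 -33.9 126.3  66.5  19.6  37.5]
1 12 -0.086 0.06 [ 63.4  46.1 -66.1 118.7  62.7  43.5  57.2]
1 12 -0.086 0.003 [ 60.8  54.4 -66.1 118.4  74.2  46.1  48.2]
```

Tilt 5° works with comfortable joint margins. The tip's up-slope edge then does the pressing, so I aim that edge and stop on force.

```bash
python3 - <<'E'
from h import *
q=np.load('q.npy'); T=5
P,o=pose2(q,.012,.094,.06,T)
env.goto(P,o); st('above')
env.movel(pose2(q,.012,.094,.018,T)[0],o,vel=0.1); st('near')
c=env.movel(pose2(q,.012,.094,.001,T)[0],o,vel=0.015,contact_N=6); print(c); s=st('pressed')
n=Rot.from_euler('z',q[2]).apply(N); print('h',(s['tcp_pos']-pose2(q,.012,.094,0,T)[0])@n)
p=eyes.snapshot('side'); save(p['image'],'side2.png',(230,170,390,290),5)
env.movel(pose2(q,.012,.094,.06,T)[0],o,vel=0.12); st('off')
p=eyes.snapshot('wrist'); save(p['image'],'wrist2.png',None,1.4)
p=eyes.snapshot('side'); save(p['image'],'side3.png',(230,170,390,290),5)
E
```

```text
above 5.75 [ 0.4758 -0.0138  0.1038] F [-0.9  -0.34  0.33]
near 6.32 [ 0.488  -0.0126  0.0657] F [-0.59 -0.41  0.8 ]
True
pressed 7.18 [ 0.4938 -0.0117  0.0527] F [-1.28  0.46  5.88]
h 0.00429898882563694
off 7.85 [ 0.474  -0.0135  0.1045] F [ 0.63 -0.4  -0.43]
```

View pics/side2.png

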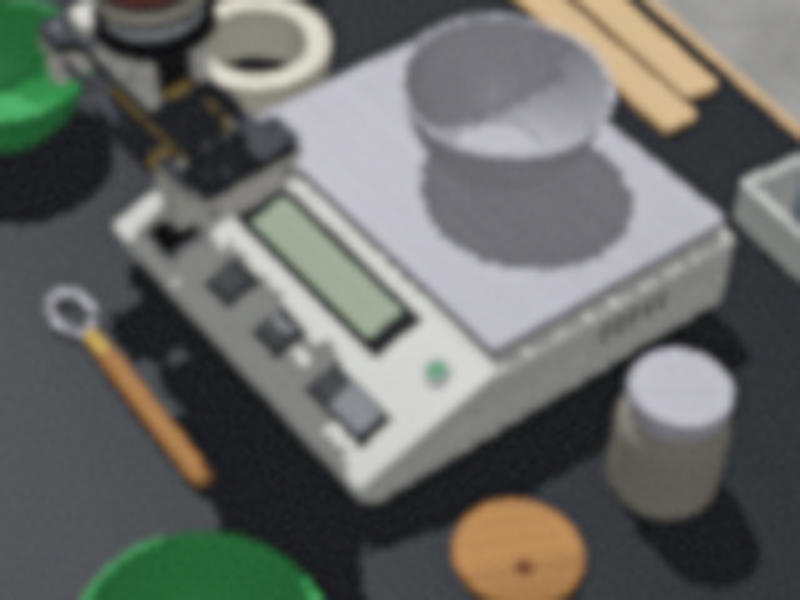

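View pics/wrist2.png

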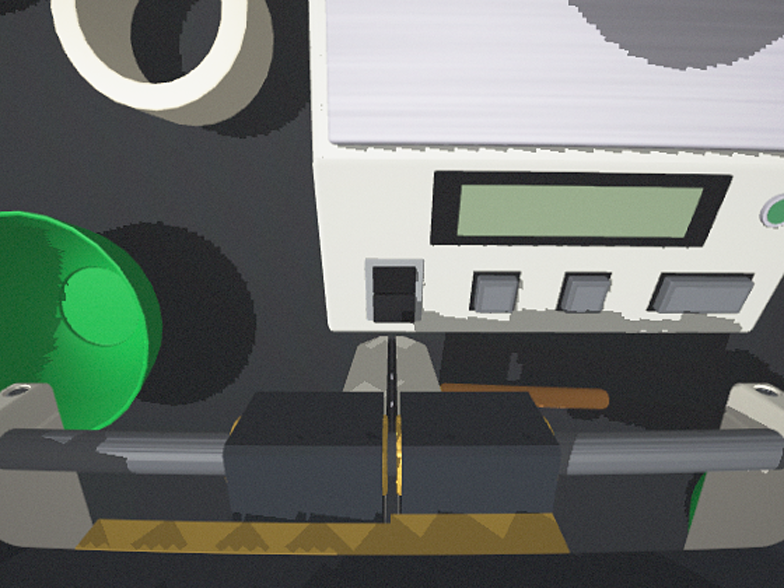

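View pics/side3.png

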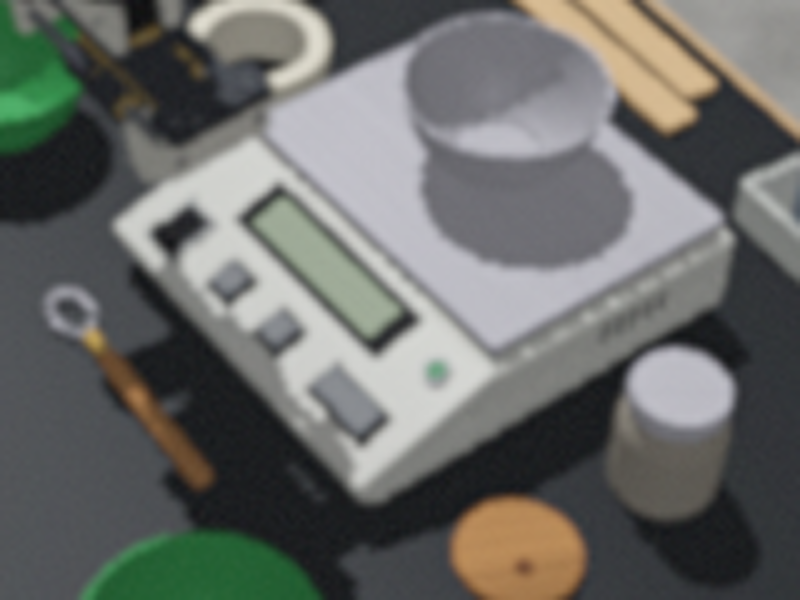

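The side view shows the scale unmoved, and the wrist view has the rocker at (395,292). The press stopped at 6 N with the edge 4.3 mm above the panel, and fully on should be 4 mm. I'll check the rocker face heights from depth.

```bash
cat > chk.py <<'E'
from h import *
def rocker(p,q):
    n=Rot.from_euler('z',q[2]).apply(N); u=Rot.from_euler('z',q[2]).apply(U)
    o=toW(panel(0,.094,0),q)[0]
    v,w=np.mgrid[0:420,0:560]; m=p['depth']>0
    uv=np.c_[w[m],v[m]].astype(float); X=world(p,uv,p['depth'][m])
    L=X-o; d=L@u; h=L@n; yy=L@Rot.from_euler('z',q[2]).apply([0,1,0])
    # panel reference (bias)
    ref=(abs(d)<.02)&(yy<-.02)&(yy>-.04); print('panel ref h mm',1e3*np.median(h[ref]))
    for a in np.arange(-.018,.018,.004):
        k=(abs(yy)<.009)&(d>=a)&(d<a+.004); print('d %.0f..%.0f'%(a*1e3,a*1e3+4),k.sum(),round(1e3*float(np.median(h[k])),1) if k.any() else None)
    for nm,y in [('unit',.036),('spare',-.016),('tare',-.086)]:
        k=(abs(yy-(y-.094))<.008)&(abs(d)<.008); print(nm,k.sum(),round(1e3*float(np.median(h[k])),1) if k.any() else None)
E
python3 - <<'E'
from chk import *
q=np.load('q.npy')
p=dict(np.load('wrist1.npz'));print('before'); rocker(p,q)
p=eyes.snapshot('wrist'); np.savez('wrist2.npz',**p); print('after'); rocker(p,q)
save(p['image'],'crop2.png',(250,170,320,240),8)
E
```

```text
before
panel ref h mm 0.2125133861338833
d -18..-14 37 4.3
d -14..-10 54 4.2
d -10..-6 49 4.4
d -6..-2 52 4.2
d -2..2 49 4.6
d 2..6 43 6.1
d 6..10 51 7.8
d 10..14 42 9.2
d 14..18 79 8.8
unit 168 7.9
spare 152 7.7
tare 125 7.8
after
panel ref h mm 0.12541954111119338
d -18..-14 31 10.1
d -14..-10 114 9.3
d -10..-6 125 7.6
d -6..-2 123 5.8
d -2..2 109 4.1
d 2..6 97 4.1
d 6..10 102 4.0
d 10..14 151 4.4
d 14..18 513 66.8
unit 346 7.6
spare 342 7.6
tare 321 7.8
```

View pics/crop2.png

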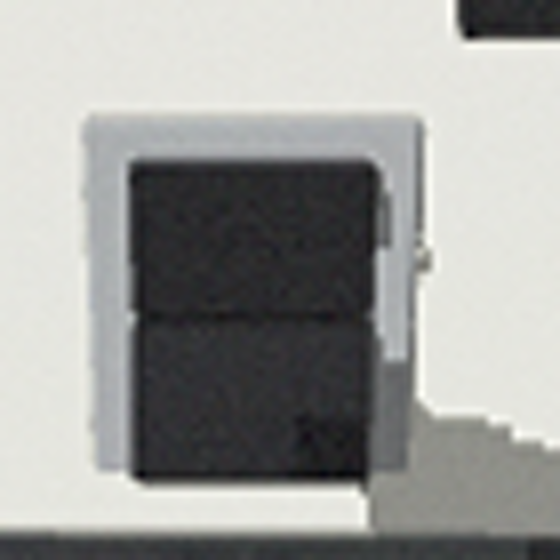

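Depth confirms it: the far half is now flat at about 4.1 mm and the near half is up at 10 mm, so the rocker is fully on. Crop shows the two halves meeting at about (255,317). Unit key next, aiming at the middle square.

```bash
cat > press.py <<'E'
from chk import *
def press(q,y,T=5,d=.003):
    n=Rot.from_euler('z',q[2]).apply(N)
    P,o=pose2(q,d,y,.06,T); env.movel(P,o,vel=0.12)
    env.movel(pose2(q,d,y,.014,T)[0],o,vel=0.1); st('near')
    c=env.movel(pose2(q,d,y,.0005,T)[0],o,vel=0.015,contact_N=6.5); s=st('pressed %s'%c)
    print('h',(s['tcp_pos']-pose2(q,d,y,0,T)[0])@n)
    env.wait(.15); s=st('held'); print('h',(s['tcp_pos']-pose2(q,d,y,0,T)[0])@n)
    p=eyes.snapshot('side')
    env.movel(pose2(q,d,y,.06,T)[0],o,vel=0.1); st('off')
    return p
E
python3 - <<'E'
from press import *
q=np.load('q.npy')
p=press(q,.036); save(p['image'],'side4.png',(230,170,390,290),5)
p=eyes.snapshot('wrist'); np.savez('wrist3.npz',**p); rocker(p,q); save(p['image'],'wrist3.png',None,1.4)
E
```

```text
near 9.25 [ 0.4874 -0.0704  0.0584] F [-0.01  0.07  0.05]
pressed True 9.96 [ 0.4913 -0.0703  0.0485] F [-1.53  0.53  6.73]
h 0.0033964493912743074
held 10.11 [ 0.4912 -0.0703  0.0486] F [-0.82  0.05  6.03]
h 0.0034194961402282914
off 10.88 [ 0.4718 -0.0721  0.1015] F [-0.64 -0.83 -0.08]
panel ref h mm 0.12294550958237471
d -18..-14 27 10.1
d -14..-10 120 9.3
d -10..-6 129 7.6
d -6..-2 119 6.0
d -2..2 118 4.3
d 2..6 99 4.1
d 6..10 103 4.1
d 10..14 110 4.1
d 14..18 144 3.7
unit 640 8.2
spare 360 7.6
tare 365 7.8
```

View pics/side4.png

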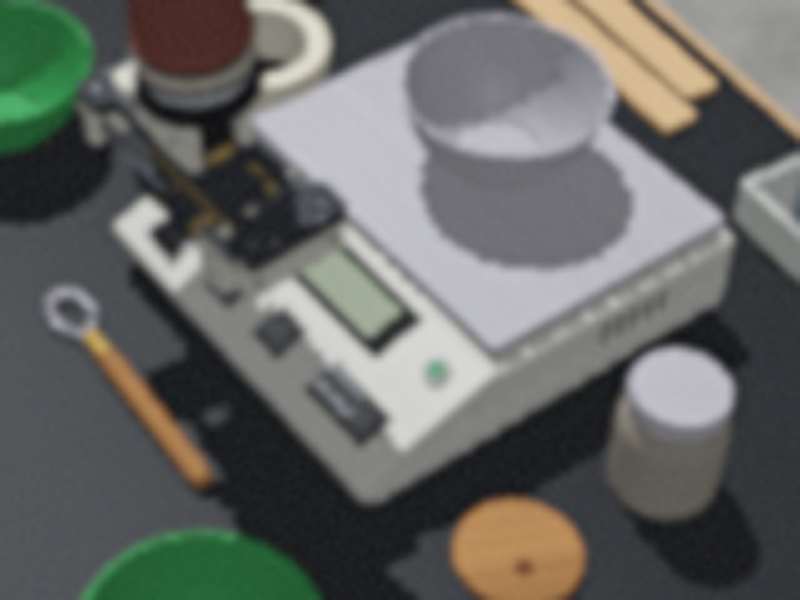

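View pics/wrist3.png

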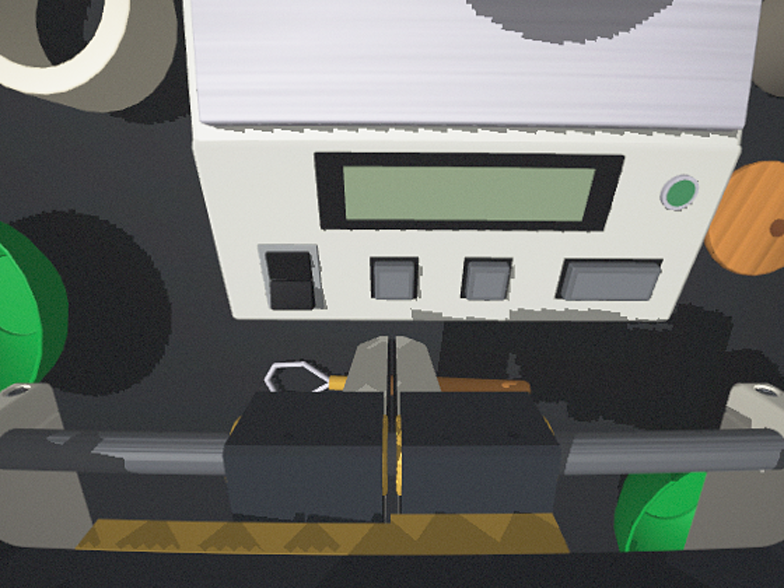

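The unit key bottomed out: the stop came at 6.5 N with the edge 3.4 mm proud, where fully down is 3 mm proud and needs 3.4 N. It has come back up, and the row in the wrist view looks right (unit key at (395,279)). The rocker is still on, so tare is next.

```bash
python3 - <<'E'
from press import *
q=np.load('q.npy')
p=press(q,-.086); save(p['image'],'side5.png',(230,170,390,290),5)
env.goto([0.50,-0.18,0.27],[180,0,90])
p=eyes.snapshot('wrist'); np.savez('wrist4.npz',**p); rocker(p,q); save(p['image'],'wrist4.png',None,1.4)
a=dict(np.load('wrist1.npz'))
d=np.abs(a['image'].astype(int)-p['image']).max(2); d=np.clip(d*3,0,255).astype(np.uint8); save(np.dstack([d]*3),'diff.png',None,1.4)
st('end')
E
```

```text
near 12.7 [ 0.5003 -0.1919  0.0583] F [-0.36  0.31  0.62]
pressed True 13.4 [ 0.5042 -0.1917  0.0488] F [-0.45  0.53  6.43]
h 0.0036347758299943855
held 13.55 [ 0.5041 -0.1917  0.0488] F [-1.91 -0.26  5.8 ]
h 0.003687049683614389
off 14.32 [ 0.4847 -0.1933  0.1014] F [ 0.34  1.28 -0.34]
panel ref h mm 0.15224962938852976
d -18..-14 25 10.5
d -14..-10 62 9.4
d -10..-6 61 7.7
d -6..-2 63 5.9
d -2..2 55 4.2
d 2..6 55 4.2
d 6..10 54 4.5
d 10..14 55 4.3
d 14..18 69 3.8
unit 171 7.7
spare 155 7.7
tare 123 7.8
end 15.34 [ 0.4991 -0.1798  0.2684] F [-0.66  0.52 -0.26]
```

View pics/side5.png

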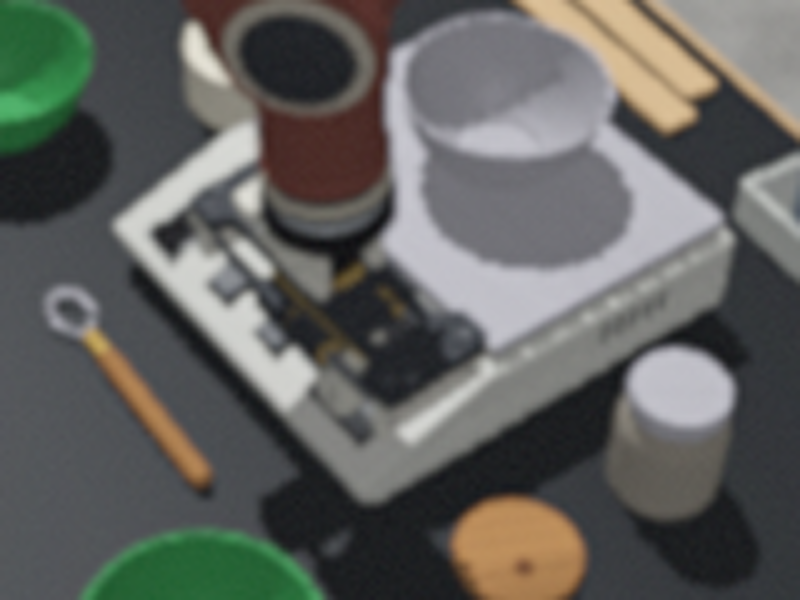

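View pics/wrist4.png

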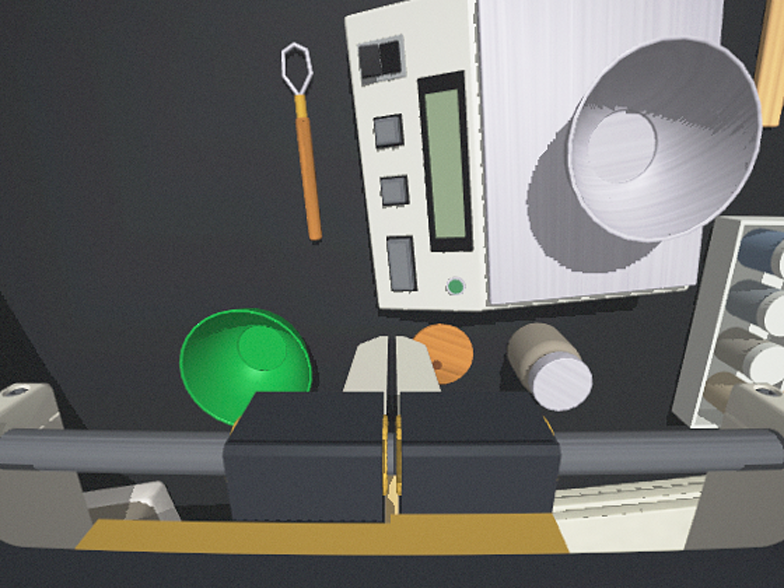

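View pics/diff.png

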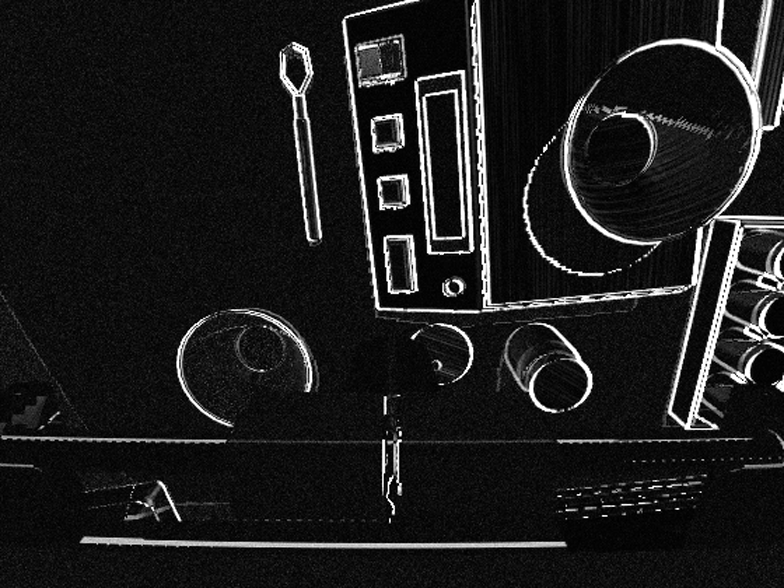

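All three presses are done. In the picture difference everything shifts by the same small amount, loop tool and green bowl included, because the arm stopped about 1.5 mm off its earlier viewpoint. I'll check for movement with the fixed side camera before handing in.

```bash
python3 - <<'E'
from h import *
a=dict(np.load('side1.npz')); p=eyes.snapshot('side')
ga=cv2.cvtColor(a['image'],cv2.COLOR_RGB2GRAY); gb=cv2.cvtColor(p['image'],cv2.COLOR_RGB2GRAY)
for nm,(x0,y0,x1,y1) in dict(panel=(252,205,325,270),bowl=(308,172,356,205),loop=(238,225,275,270),jar=(350,238,380,276),rib=(318,268,350,292),tape=(266,168,298,198)).items():
    s,r=cv2.phaseCorrelate(ga[y0:y1,x0:x1].astype(np.float32),gb[y0:y1,x0:x1].astype(np.float32)); print(nm,np.round(s,2),round(r,2))
s=st(); print(s['opening'])
job_done()
E
```

```text
panel [0.54 0.01] 1.02
bowl [ 0.02 -0.07] 1.0
loop [0.   0.49] 0.99
jar [0.04 0.02] 1.01
rib [-0.07 -0.  ] 1.0
tape [-0.3  0.3] 0.89
 15.39 [ 0.4992 -0.1798  0.2684] F [-0.43  0.68 -0.63]
0.0059554427074931405
the job is handed in; nothing more can be done
```

```bash
python3 - <<'E'
import numpy as np, cv2
a=np.load('side1.npz')['image']; g=cv2.cvtColor(a,cv2.COLOR_RGB2GRAY).astype(np.float32)
for x0,y0,x1,y1 in [(252,205,325,270),(238,225,275,270)]:
    w=g[y0:y1,x0:x1]; print(cv2.phaseCorrelate(w,w))
E
```

```text
((0.5, 0.0), 1.0)
((0.0, 0.5000000000000036), 1.0000000000844405)
```

The scale is switched on, the unit key and then the tare key have been pressed and let up, and the job is handed in at 15.4 s on the robot's clock. The display looked the same throughout, so these checks rest on depth and force rather than on a reading.

- **Rocker:** I pressed the far half with shut fingertips until a 6 N stop. Depth afterwards shows the far half flat at about 4.2 mm and the near half up at about 10 mm, so it is fully on and was still so at the end.
- **Unit key, then tare key:** Each was pressed to a 6.5 N stop, well over the 3.4 N needed. The fingertip stopped about 3.4 mm (unit) and 3.6 mm (tare) above the panel against a nominal 3.0 mm. Depth reads all the key tops about 0.7 mm high as well, so I put that down to calibration.
- **Keys at the end:** All three caps read 7.7–7.8 mm, the same as at the start, so both pressed keys came back up. The spare key was not pressed.
- **Nothing shifted:** The fixed side camera shows the front panel, bowl, loop tool, jar and rib within about 0.1 px. The panel and loop tool first read 0.5 px, but an unchanged picture compared with itself gives the same 0.5 px, so that is an artefact.
- **Weaker check:** The tape roll read 0.3 px with a poorer match. The gripper partly covers it in the earlier picture, and the arm never went near it.
- **Change of plan:** The first approach, tilted 20° to match the panel, was refused because joint 6 was near its limit. I used a 5° tilt and still pressed along the panel normal.

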